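# Clamp a power board in the bench jig by pushing

## Robot

A 7-joint arm with a two-finger parallel gripper is mounted at the origin on the work surface. World frame = base frame: x ahead of the robot, y to its left, z up, the work surface at z = 0. Lengths are in m, angles in rad, forces in N, time in s.
With the tool pointing down it reaches from about 0.425 to 0.825 m from the base axis. Payload 3.6 kg.
Tool frame: the origin (TCP) lies at the very end of the fingers, on their centre line; the grasp point (between the pads) lies 19 mm behind it; x points along the fingers, y is the direction in which the jaws open and shut, and the axes are right-handed (so a half turn about x gives the same grasp; the last joint's range is limited). The gripper opens to 85 mm and grips with 20 to 120 N. Pads are 22 mm wide; open, the fingers measure 114 mm over their backs; the gripper's body (76 mm by 85 mm) begins 54 mm behind the grasp point. The pads swing forward as they close: fully open they stand 13 mm farther back than shut.
Start: joints at [-1.208, 0.615, -0.013, 1.423, 0.008, 1.103, -0.04], TCP at [0.247, 0.601, 0.231] pointing down, gripper open.
Joint ranges: [-3.12, 3.12], [-0.3, 2.06], [-1.34, 1.32], [0.26, 2.42], [-1.36, 4.5], [0.01, 1.98], [-2.84, 2.84]. Speed limits (rad/s): [2.79, 2.79, 3.14, 3.14, 3.14, 3.14, 3.14].

## Interface

Orientations are given as [roll, pitch, yaw] about the fixed x, y, z axes, in that order (R = Rz(yaw) Ry(pitch) Rx(roll)).
In Python, from bench import telemetry, capture, arm gives the robot as it stands.
- The arm moves only by the shell command python3 -m pendant 'ROWS' [FORCE]. ROWS is JSON, a list that holds one entry, the list of rows, each a list of 7 numbers: the shift along the tool's x, y, z each as a share of 0.5 m, from -1 to 1, then the turn, a rotation vector about the tool's x, y, z each as a share of 90 degrees, from -1 to 1, then the opening, from -1 (shut) to 1 (fully open). In form: [[[x, y, z, wx, wy, wz, jaw], ...]]. A call has 1 to 8 rows; each row is the pose to reach, as a shift and turn from the pose measured when the call began, along the tool's axes at that moment; what a row does not reach only later rows make up. A row lasts 1/10 s, in which the tool goes at most 50 mm and 8.59 degrees, less where a joint would pass 70% of its speed; a pose out of reach is approached as far as the arm can. A call with a number of a shift or a turn outside -1 to 1 is refused whole. A call with a gripper value outside its range is refused whole. The fingers move at their own pace and stop on an object; FORCE is the grip in N (left out, the last holds). Time passes only in rows, so rows that repeat a pose let the fingers close. It gives the time, the measured TCP pose, the force and the opening at its end, in the units of the state.
- telemetry.observe(): the state, without advancing time (a new reading comes with each control period).
- capture(name): name is "scene" or "top" or "wrist"; returns a dict with "color" (420x560x3 uint8, red, green, blue), "z_map" (420x560 float32, m along the optical axis (not along the pixel's ray), 0 where there is no reading), "fx", "fy", "cx", "cy" (pixels), "dist_coeffs" ([k1, k2, p1, p2, k3] as OpenCV has them; the pictures are not rectified), "origin" and "orientation" of the camera in the world; the wrist camera has in their place "tool_from_camera" (4x4, takes a point from camera to tool coordinates, whose origin is the TCP and whose axes are the tool frame's). Camera axes: x right, y down, z forward; pixel columns grow to the right and rows downward; lengths in m; the calibration is good to about 2 mm. A picture is of the moment at which its call begins: read the wrist's pose just before it.
- arm.job_done(): hands the job in, once; it reports no verdict.
The state is a dict: "time": time; "q": joint angles; "qvel": joint speeds; "joint_efforts": joint torques, N m; "eef_pos": TCP position; "ee_rot": TCP orientation; "wrist_force": force on the tool from outside, world axes, zero at the start; "wrist_torque": the same for the moment, N m; "grip_width": finger opening in m.
Only numpy, scipy, OpenCV 4.12 (cv2) and the standard library are available. Lean on these libraries where they do the work, as an engineer would, in place of code of your own. Each camera call takes 0.05 s, during which the arm holds its last target. There are 200 camera calls.

## Task

With the fingertips or the outside of the fingers, push the power board in its metal chassis away from the robot along the bench until its long far edge lies flush against the jig's back rail. Then push the jig's sliding jaw up against the board so that it shoves the board home into the corner and leaves it trapped there, flush with both rails and touched by the jaw. Do not lift or tip the board, leave everything else on the bench where it is, and finish clear of everything.

Things in the scene. Friction and masses are not known exactly. Their poses are not given: they have to be found in the camera images.
- jig: Jig fixed on the bench, yaw varies: two aluminium rails 22 mm high form an L, no base plate. Origin: inner corner, on the bench. Back rail: 25 mm thick, 385 mm long, along jig -y (robot's right), its face is the plane x = 0, looking to -x (to the robot). Side rail: 22 mm thick, 110 mm long, along jig -x, its face is the plane y = 0, looking to -y.
- jaw (a joint): Sliding jaw: the value (m) grows as it slides along the back rail towards the side rail (jig +y). Clamping face at jig y = value - 0.30, outer face at value - 0.316. Starts open at 0 to 0.05, takes 2.5 N to slide, stays where left. Meets the board, when home in the corner, at 0.170; travel ends at 0.180.
- jaw_back (a point): Where to push the jaw: centre of its outer face (away from the side rail), 14.5 mm above the bench. The jaw is a steel bar 85 mm long from the back rail towards the robot (jig x 0 to -0.085), 16 mm thick, from 2 to 27 mm above the bench; its carriage sits on the rail, 40 mm high in all.
- board: Power board: metal chassis 90 (its x) x 130 (its y) x 20 mm with upright sides; green board on top, parts up to 52 mm above the bench. Origin: centre of underside. 0.4 to 0.6 kg, 2 to 7 N to slide. Starts in front of the jig between side rail and jaw, up to 0.35 rad askew to the jig. Home: origin at jig x = -0.045, y = -0.065, axes along the jig's.
- solder_reel: Bystander: reel of solder, 50 mm across, 35 mm high, standing in front of the jaw. Origin: centre of the underside.
- screwdriver: Bystander: screwdriver about 180 mm long lying to the right of the reel, about 25 mm high. Origin below its middle, its x along it.
- transformer: Bystander: loose iron transformer 60 x 50 x 48 mm behind the back rail. Origin: centre of the underside.
- small_board: Bystander: small brown bare board 50 x 75 mm, 26 mm high with its parts, left of the side rail. Origin: centre of the underside.
- bottle: Bystander: white bottle 60 mm across and 150 mm high, to the left of the small board. Origin: centre of the underside.
- remote: Bystander: black remote control 160 x 45 x 18 mm lying left of the board, its x along it. Origin: centre of the underside.
- dish: Bystander: terracotta dish 90 mm across and 30 mm high behind the back rail. Origin: centre of the underside.
Not all that is in view belongs to the job. Leave any blue or yellow look-alike of the board alone.

How it is judged:
On the way, in this order (a step that is already met when the one before it is completed fails the run):
1. the board's long far edge lies flush against the back rail (x of board in the frame of jig above -0.049 m and angle between the x axis of board and the x axis of jig, either way round below 0.05 rad), for 0.2 s.
2. the jaw has been pushed up to the board, with the board in the corner (all of step 1 and y of board in the frame of jig above -0.069 m and value of joint jaw above 0.166 m), for 0.2 s.
At the end, for the whole second after the job is handed in: The board lies flat and still in the corner of the jig, within 4 mm of both rails and square to them within 0.05 rad, and the jaw is closed to within 4 mm of its place against the board (joint above 0.166) (all of step 2 and x of board in the frame of jig below -0.041 m and y of board in the frame of jig below -0.061 m and height (world z) of board below 0.004 m and angle between board's own z axis and vertical below 0.05 rad and linear speed of board below 0.01 m/s); the robot touches nothing.
It fails at once if the board is lifted more than 12 mm or tipped by more than 0.2 rad (height (world z) of board above 0.012 m or angle between board's own z axis and vertical above 0.2 rad).
It fails at once if a bystander is moved by more than 20 mm (distance of any of solder_reel, screwdriver, transformer, small_board, bottle, remote, dish from where it was at the start of the episode above 0.02 m).
It also fails if it takes over 51 s, if anything falls off the work surface, if the arm or the gripper's body presses on something with over 40 N, if the wrist force passes 120 N, or if a joint passes its speed limit or range.

## Working session

There is one attempt and no reset: what is moved stays moved. The work goes in short steps, Python scripts to look and compute and a shell command to move; the robot and the scene stay as the last step left them, time stands still between calls to the robot, and variables do not carry over. Pictures are saved under pics/ and viewed, about 8 in all and at most 12, crops included, and the job is handed in when it is done.

```bash
ls; mkdir -p pics; python3 - <<'E'
from bench import telemetry, capture, arm
import cv2
print(telemetry.observe())
for n in("top","scene"):
    c=capture(n); cv2.imwrite(f"pics/{n}0.png",cv2.cvtColor(c["color"],cv2.COLOR_RGB2BGR))
    print({k:v for k,v in c.items() if k not in("color","z_map")})
    import numpy as np; np.save(f"{n}0.npy",c["z_map"])
E
```

```text
pics
{'time': 0.0, 'q': array([-1.20748922,  0.615939  , -0.01262936,  1.42493578,  0.00812999,
        1.10339506, -0.04038053]), 'qvel': array([-0.00011521, -0.00084836,  0.00196138,  0.00101175,  0.00126292,
       -0.00032208, -0.00039631]), 'joint_efforts': array([ 5.47605559e-04, -4.69210482e+01,  2.59375535e-01, -1.71034491e+01,
        9.92469897e-03,  9.61654441e-03, -1.34757272e-05]), 'eef_pos': array([0.24670282, 0.60051933, 0.23011306]), 'ee_rot': array([-1.54863542,  1.56816983, -1.93833211]), 'wrist_force': array([0.26180666, 0.8023555 , 0.14534784]), 'wrist_torque': array([ 0.01786345, -0.02018985, -0.04613505]), 'grip_width': 0.08553365578268293}
{'fx': 458.8130120964875, 'fy': 458.8130120964875, 'cx': 274.8010330993716, 'cy': 216.9453312353591, 'dist_coeffs': array([-0.11273196,  0.        ,  0.        ,  0.        ,  0.        ]), 'origin': array([0.47051796, 0.06256595, 1.05373078]), 'orientation': array([-3.02992599, -0.02044873, -1.55592797])}
{'fx': 463.66759733357384, 'fy': 463.66759733357384, 'cx': 286.1365820196851, 'cy': 208.72114467784255, 'dist_coeffs': array([-0.07211384,  0.        ,  0.        ,  0.        ,  0.        ]), 'origin': array([1.36657605, 0.09347069, 0.81132231]), 'orientation': array([-2.33430475, -0.00405555,  1.65821954])}
```

View pics/top0.png

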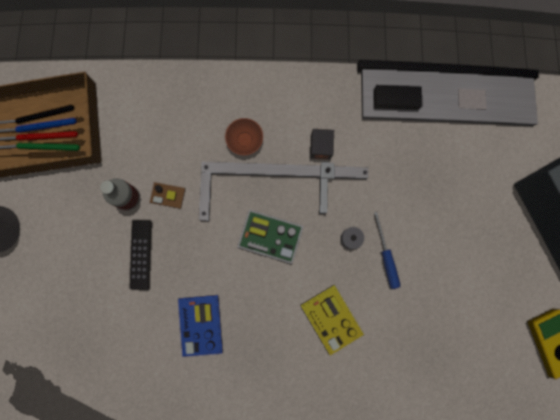

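View pics/scene0.png

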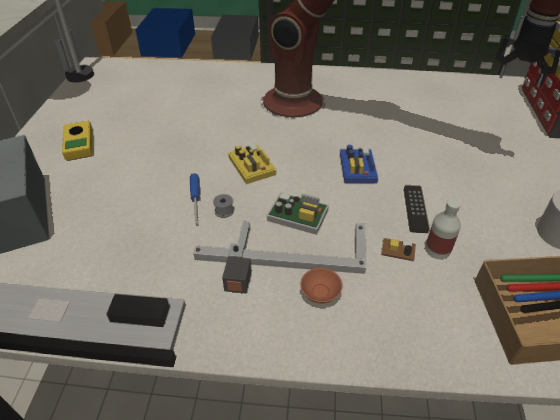

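The top view shows three board-like objects: green at (270,238) in a metal chassis, blue at (200,325), and yellow at (332,318). The green one is the target: it has a green board and chassis and lies between the side rail (206,193) and the jaw (324,190). I'll confirm it in an enlarged crop.

```bash
cat > h.py <<'E'
import numpy as np, cv2
from scipy.spatial.transform import Rotation as R
from bench import telemetry, capture, arm
def rot(o): return R.from_euler('xyz',o).as_matrix()
def K(c): return np.array([[c['fx'],0,c['cx']],[0,c['fy'],c['cy']],[0,0,1.]])
def cam(c,st=None):
    if 'origin' in c: return rot(c['orientation']),np.array(c['origin'])
    T=np.eye(4);T[:3,:3]=rot(st['ee_rot']);T[:3,3]=st['eef_pos'];T=T@c['tool_from_camera'];return T[:3,:3],T[:3,3]
def px2w(c,px,z,st=None):
    Rm,o=cam(c,st); n=cv2.undistortPoints(np.array(px,float).reshape(-1,1,2),K(c),c['dist_coeffs']).reshape(-1,2)
    d=np.c_[n,np.ones(len(n))]@Rm.T
    return o+d*((z-o[2])/d[:,2])[:,None]
def w2px(c,P,st=None):
    Rm,o=cam(c,st); p=(np.array(P,float).reshape(-1,3)-o)@Rm
    return cv2.projectPoints(p,np.zeros(3),np.zeros(3),K(c),c['dist_coeffs'])[0].reshape(-1,2)
def save(n,c,x0=0,y0=0,w=560,h=420,s=1):
    im=cv2.cvtColor(c['color'],cv2.COLOR_RGB2BGR)[y0:y0+h,x0:x0+w]
    cv2.imwrite(f'pics/{n}.png',cv2.resize(im,None,fx=s,fy=s,interpolation=cv2.INTER_CUBIC))
def cloud(c,st=None):
    Rm,o=cam(c,st); v,u=np.nonzero(c['z_map']>0); z=c['z_map'][v,u]
    n=cv2.undistortPoints(np.c_[u,v].astype(float).reshape(-1,1,2),K(c),c['dist_coeffs']).reshape(-1,2)
    return np.c_[u,v],(np.c_[n,np.ones(len(n))]*z[:,None])@Rm.T+o
E
python3 - <<'E'
from h import *
c=capture("top"); save("crop1",c,190,130,200,150,4)
uv,P=cloud(c)
for n,b in dict(table=(270,290,280,300),rail=(230,167,300,174),board=(250,220,290,255),jaw=(321,180,326,205)).items():
    m=(uv[:,0]>=b[0])&(uv[:,0]<b[2])&(uv[:,1]>=b[1])&(uv[:,1]<b[3]); print(n,np.percentile(P[m],[5,50,95],axis=0).round(3).tolist())
E
```

```text
table [[0.401, 0.031, -0.002], [0.411, 0.041, 0.0], [0.422, 0.051, 0.004]]
rail [[0.687, -0.004, 0.019], [0.694, 0.067, 0.022], [0.702, 0.14, 0.025]]
board [[0.505, 0.015, 0.019], [0.541, 0.055, 0.024], [0.575, 0.095, 0.051]]
jaw [[0.62, -0.07, 0.024], [0.645, -0.066, 0.027], [0.67, -0.061, 0.029]]
```

View pics/crop1.png

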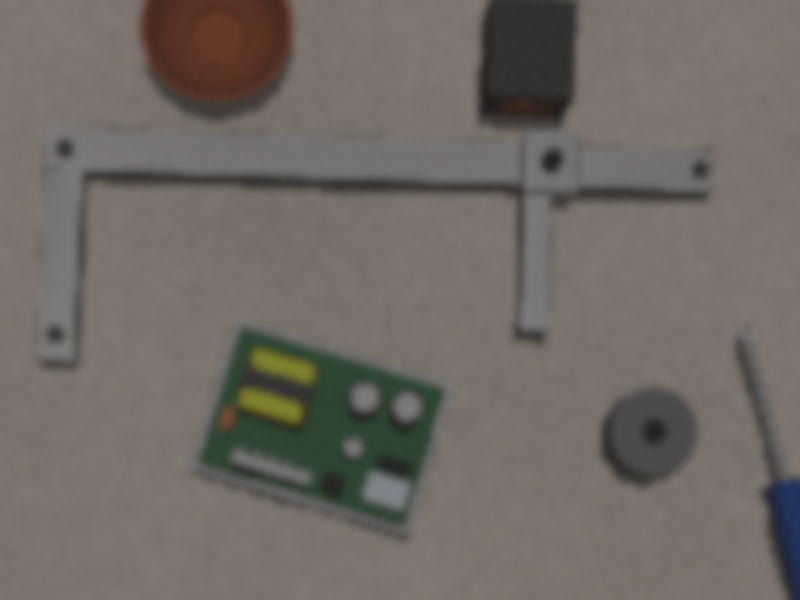

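The crop confirms the green board in its metal chassis. Its corners are at about (240,326), (443,388), (407,528) and (200,465) in the crop. The inner corner of the jig is at (83,176), the reel at (650,433), and the jaw's free end at (530,333).

```bash
python3 - <<'E'
from h import *
c=capture("top")
f=lambda p,z: px2w(c,np.array(p,float)/4+[190,130]-[.375,.375],z).round(4)
r=f([(84,176),(520,186),(708,191)],.022); s=f([(84,178),(76,362)],.022)
b=f([(240,326),(443,388),(407,526),(199,464)],.02)
j=f([(522,196),(548,196),(516,335),(546,335)],.027)
print('rail',r.tolist(),'\nside',s.tolist(),'\nboard',b.tolist(),np.linalg.norm(np.diff(b,axis=0),axis=1),b.mean(0),'\njaw',j.tolist())
d=r[0]-r[2]; print('yaw from rail',np.arctan2(-d[0],d[1]), 'side',np.arctan2(*(s[0]-s[1])[[1,0]]))
# rail fit from depth
uv,P=cloud(c)
m=(P[:,2]>.017)&(P[:,2]<.026)&(P[:,0]>.66)&(P[:,0]<.73)&(P[:,1]>-.03)&(P[:,1]<.13)
from numpy.polynomial import polynomial as po
print('rail mid',po.polyfit(P[m,1],P[m,0],1),np.ptp(P[m,0]))
m=(P[:,2]>.012)&(P[:,2]<.06)&(P[:,0]>.45)&(P[:,0]<.62)&(P[:,1]>-.05)&(P[:,1]<.14)
print('board minrect',cv2.minAreaRect(P[m,:2].astype(np.float32)))
print('reel',f([(650,433)],.035),f([(606,433),(696,433),(650,388),(650,480)],.03).tolist())
print('remote etc', px2w(c,[(150,222),(149,288),(131,222)],.018).round(3).tolist())
print('blue',px2w(c,[(222,355),(219,296)],.02).round(3).tolist(),'yellow',px2w(c,[(302,306),(331,286),(333,352),(362,330)],.02).round(3).tolist())
E
```

```text
rail [[0.6838, 0.1915, 0.022], [0.6826, -0.0583, 0.022], [0.682, -0.1673, 0.022]] 
side [[0.6826, 0.1915, 0.022], [0.5767, 0.1927, 0.022]] 
board [[0.5991, 0.1005, 0.02], [0.5657, -0.0151, 0.02], [0.4875, 0.0044, 0.02], [0.5204, 0.1219, 0.02]] [0.12032838 0.0805946  0.1220191 ] [0.543175 0.052925 0.02    ] 
jaw [[0.6758, -0.0589, 0.027], [0.6761, -0.0738, 0.027], [0.5958, -0.0557, 0.027], [0.5961, -0.0727, 0.027]]
yaw from rail -0.005016680322535402 side -0.01133095980453623
rail mid [0.69630698 0.01173238] 0.027903997269278502
board minrect ((0.5443114638328552, 0.0538017675280571), (0.13019303977489471, 0.09043621271848679), 73.85704040527344)
reel [[ 0.5409 -0.1304  0.035 ]] [[0.5409, -0.1064, 0.03], [0.5416, -0.1575, 0.03], [0.5667, -0.1314, 0.03], [0.5148, -0.1313, 0.03]]
remote etc [[0.571, 0.327, 0.018], [0.422, 0.323, 0.018], [0.57, 0.371, 0.018]]
blue [[0.277, 0.155, 0.02], [0.407, 0.165, 0.02]] yellow [[0.388, -0.021, 0.02], [0.433, -0.085, 0.02], [0.286, -0.091, 0.02], [0.335, -0.156, 0.02]]
```

```bash
cat > g.py <<'E'
import sys; from h import *
# usage: g.py x y z yaw_of_tool_y -> shares for the move (tool down, tool y along +-world y turned by yaw)
x,y,z,w=map(float,sys.argv[1:5]); s=telemetry.observe(); A=rot(s['ee_rot'])
best=None
for sg in(1,-1):
    ty=sg*np.array([-np.sin(w),np.cos(w),0]); tx=np.array([0,0,-1.]); B=np.c_[tx,ty,np.cross(tx,ty)]
    v=R.from_matrix(A.T@B).as_rotvec()
    if best is None or np.linalg.norm(v)<np.linalg.norm(best): best=v
d=A.T@(np.array([x,y,z])-s['eef_pos'])
print('t',s['time'],'pos',s['eef_pos'].round(4),'F',s['wrist_force'].round(1),'q7',s['q'][6].round(2),'dist',np.linalg.norm(d).round(3),'grip',round(s['grip_width'],3)); print('axes',A.round(2).tolist())
print('row',(d/.5).round(4).tolist()+(best/(np.pi/2)).round(4).tolist())
E
python3 g.py 0.445 0.066 0.2 -0.008
```

```text
t 0.2 pos [0.2468 0.6008 0.2306] F [-0.1 -0.1 -0.2] q7 -0.04 dist 0.571 grip 0.085
axes [[-0.0, 0.38, 0.92], [-0.0, 0.92, -0.38], [-1.0, -0.0, 0.0]]
row [0.0625, -0.8387, 0.7731, -0.2431, -0.0002, 0.001]
```

```bash
R='[0.0625,-0.8387,0.7731,-0.2431,0,0.001,0.4]'; python3 -m pendant '[[[0.0625,-0.8387,0.7731,-0.2431,0,0.001,0.4],[0.0625,-0.8387,0.7731,-0.2431,0,0.001,0.4],[0.0625,-0.8387,0.7731,-0.2431,0,0.001,0.4],[0.0625,-0.8387,0.7731,-0.2431,0,0.001,0.4],[0.0625,-0.8387,0.7731,-0.2431,0,0.001,0.4],[0.0625,-0.8387,0.7731,-0.2431,0,0.001,0.4],[0.0625,-0.8387,0.7731,-0.2431,0,0.001,0.4],[0.0625,-0.8387,0.7731,-0.2431,0,0.001,0.4]]]'; python3 g.py 0.445 0.066 0.06 -0.008
```

```text
time: 1.0
eef_pos: [0.386, 0.2247, 0.2095]
ee_rot: [0.674, 1.57, 0.666]
wrist_force: [1.2, 0.8, -0.2]
grip_width: 0.0594
t 1.0 pos [0.386  0.2247 0.2095] F [ 1.2  0.8 -0.2] q7 0.94 dist 0.226 grip 0.059
axes [[0.0, 0.01, 1.0], [0.0, 1.0, -0.01], [-1.0, 0.0, 0.0]]
row [0.2989, -0.3166, 0.1203, 0.0002, 0.0002, -0.0002]
```

```bash
python3 -m pendant '[[[0.02,-0.3166,0.1203,0,0,0,0.4],[0.02,-0.3166,0.1203,0,0,0,0.4],[0.02,-0.3166,0.1203,0,0,0,0.4],[0.1,-0.3166,0.1203,0,0,0,0.4],[0.3,-0.3166,0.1203,0,0,0,0.4],[0.3,-0.3166,0.1203,0,0,0,0.4],[0.3,-0.3166,0.1203,0,0,0,0.4],[0.3,-0.3166,0.1203,0,0,0,0.4]]]'; python3 - <<'E'
from h import *
st=telemetry.observe(); w=capture("wrist"); save("wrist1",w); c=capture("scene"); save("sc1",c,230,100,140,105,5)
p=np.array(st['eef_pos']); print(p, w2px(c,[p]))
E
python3 g.py 0.445 0.066 0.015 -0.008
```

```text
time: 1.8
eef_pos: [0.4448, 0.0661, 0.0595]
ee_rot: [-3.106, 1.569, -3.114]
wrist_force: [0.3, 0.4, 1.1]
grip_width: 0.0598
[0.44476227 0.06607638 0.05945943] [[305.74403834 172.23654994]]
t 1.9 pos [0.4469 0.0666 0.0621] F [ 1.   0.1 -0.1] q7 1.33 dist 0.047 grip 0.06
axes [[0.01, 0.01, 1.0], [0.0, 1.0, -0.01], [-1.0, 0.0, 0.01]]
row [0.0942, -0.0014, -0.0044, 0.0005, 0.0037, -0.0009]
```

View pics/wrist1.png

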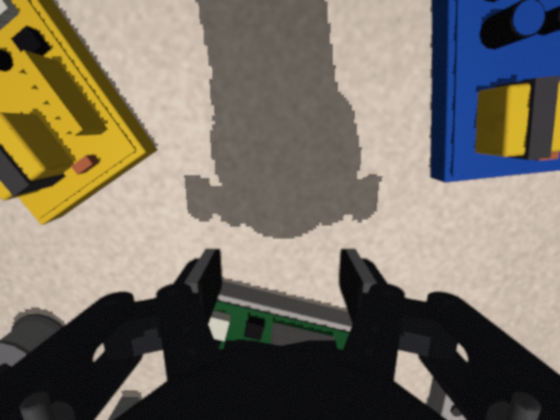

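The wrist view shows both fingertips, at (210,270) and (350,270), just in front of the board's near chassis edge, which runs from (220,285) to (350,325). Next I'll lower the tool.

```bash
python3 -m pendant '[[[0.06,-0.0014,-0.0044,0,0.0037,0,0.4],[0.09,-0.0014,-0.0044,0,0.0037,0,0.4],[0.112,-0.0014,-0.0044,0,0.0037,0,0.4],[0.117,-0.0014,-0.0044,0,0.0037,0,0.4],[0.117,-0.0014,-0.0044,0,0.0037,0,0.4]]]'; python3 g.py 0.5 0.066 0.004 -0.008
```

```text
time: 2.4
eef_pos: [0.446, 0.0662, 0.0048]
ee_rot: [0.609, 1.567, 0.602]
wrist_force: [-0.2, -0.2, -0.4]
grip_width: 0.06
t 2.4 pos [0.446  0.0662 0.0048] F [-0.2 -0.2 -0.4] q7 1.32 dist 0.054 grip 0.06
axes [[0.0, 0.01, 1.0], [0.0, 1.0, -0.01], [-1.0, 0.0, 0.0]]
row [0.002, 0.0003, 0.1079, 0.0006, 0.0017, -0.0012]
```

```bash
python3 -m pendant '[[[0.001,0,0.02,0,0,0,0.4],[0.001,0,0.04,0,0,0,0.4],[0.001,0,0.055,0,0,0,0.4],[0.001,0,0.07,0,0,0,0.4],[0.001,0,0.085,0,0,0,0.4],[0.001,0,0.10,0,0,0,0.4],[0.001,0,0.115,0,0,0,0.4],[0.001,0,0.13,0,0,0,0.4]]]'; python3 - <<'E'
from h import *
c=capture("top"); save("top2",c,190,130,200,150,4)
E
python3 g.py 0.57 0.066 0.004 -0.008
```

```text
time: 3.2
eef_pos: [0.5116, 0.0656, 0.0043]
ee_rot: [0.615, 1.568, 0.608]
wrist_force: [-0.6, -0.5, -0.2]
grip_width: 0.0601
t 3.25 pos [0.5139 0.0658 0.0045] F [-0.7 -0.7 -0.1] q7 1.35 dist 0.056 grip 0.059
axes [[0.01, 0.01, 1.0], [0.0, 1.0, -0.01], [-1.0, 0.0, 0.01]]
row [0.0018, 0.0012, 0.1121, 0.0004, 0.0041, -0.0015]
```

View pics/top2.png

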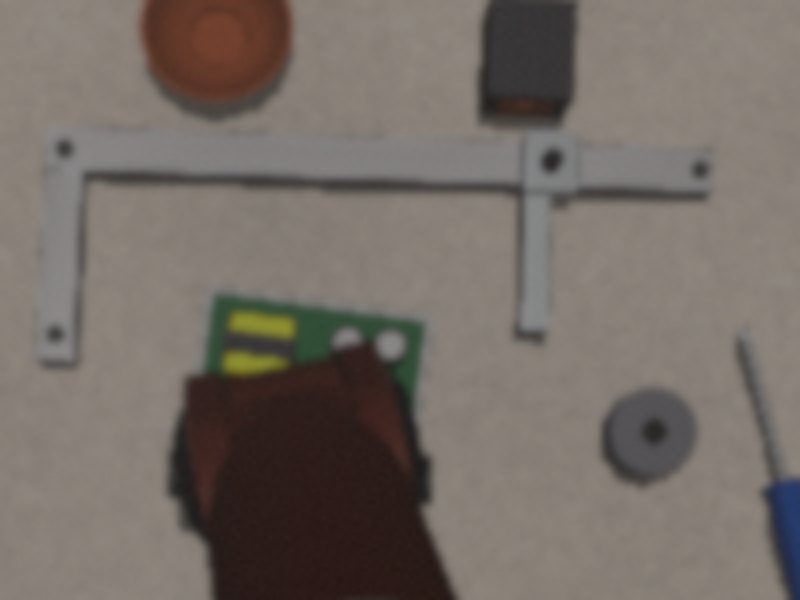

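The board is being pushed and is squaring up. Its far edge now runs from (215,294) to (424,322) in the crop, about 0.13 rad askew, and it is clear of both rails. I'll keep pushing.

```bash
python3 -m pendant '[[[0.002,0.001,0.014,0,0.004,0,0.4],[0.002,0.001,0.028,0,0.004,0,0.4],[0.002,0.001,0.042,0,0.004,0,0.4],[0.002,0.001,0.056,0,0.004,0,0.4],[0.002,0.001,0.07,0,0.004,0,0.4],[0.002,0.001,0.084,0,0.004,0,0.4],[0.002,0.001,0.098,0,0.004,0,0.4],[0.002,0.001,0.11,0,0.004,0,0.4]]]'; python3 g.py 0.5825 0.066 0.004 -0.008;  python3 - <<'E'
from h import *
c=capture("top"); save("top3",c,190,130,200,150,4)
E
```

```text
time: 4.05
eef_pos: [0.5697, 0.066, 0.0039]
ee_rot: [1.364, 1.568, 1.357]
wrist_force: [-1.7, -0.8, -1.3]
grip_width: 0.0597
t 4.05 pos [0.5697 0.066  0.0039] F [-1.7 -0.8 -1.3] q7 1.37 dist 0.013 grip 0.06
axes [[0.0, 0.01, 1.0], [0.0, 1.0, -0.01], [-1.0, 0.0, 0.0]]
row [-0.0002, 0.0003, 0.0257, 0.0004, 0.0003, -0.0016]
```

View pics/top3.png

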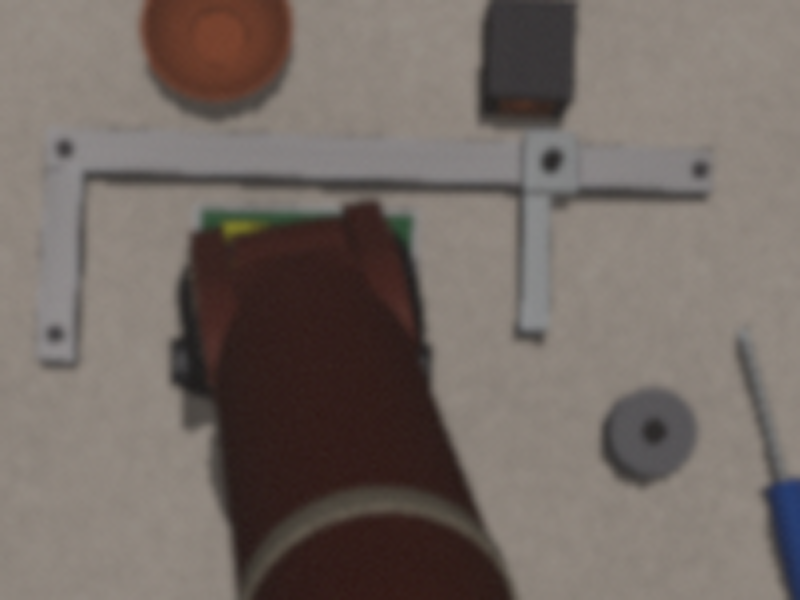

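The board is square now, with about 15 mm left to the rail: its far edge is at row 208 and the rail at about 182. I'll push slowly and stop on force.

```bash
python3 -m pendant '[[[0,0,0.01,0,0,-0.0016,0.4],[0,0,0.018,0,0,-0.0016,0.4],[0,0,0.024,0,0,-0.0016,0.4],[0,0,0.028,0,0,-0.0016,0.4]]]'; python3 -m pendant '[[[0,0,0.004,0,0,0,0.4],[0,0,0.006,0,0,0,0.4]]]'
```

```text
time: 4.5
eef_pos: [0.585, 0.0659, 0.0042]
ee_rot: [0.046, 1.568, 0.038]
wrist_force: [-3.7, -0.1, 1.1]
grip_width: 0.0596
time: 4.7
eef_pos: [0.5852, 0.0659, 0.0041]
ee_rot: [-3.048, 1.567, -3.055]
wrist_force: [-8.1, 0.3, 6.5]
grip_width: 0.0598
```

```bash
python3 -m pendant '[[[0,0,0.008,0,0,0,0.4],[0,0,0.01,0,0,0,0.4],[0,0,0.01,0,0,0,0.4],[0,0,0.01,0,0,0,0.4]]]';python3 - <<'E'
from h import *
c=capture("top")
uv,P=cloud(c)
s=telemetry.observe(); print(s['wrist_force'].round(1),s['eef_pos'].round(4))
m=(P[:,2]>.015)&(P[:,2]<.03)&(P[:,0]>.64)&(P[:,0]<.72)&(P[:,1]>-.04)&(P[:,1]<.16)
q=P[m]; 
for y in(.0,.03,.1,.13):
    k=abs(q[:,1]-y)<.006; print(y,np.sort(q[k,0])[::6].round(3))
save("top4",c,230,150,80,60,8)
E
```

```text
time: 5.1
eef_pos: [0.5851, 0.0659, 0.0039]
ee_rot: [-3.057, 1.556, -3.065]
wrist_force: [-9.5, 1.8, 6.9]
grip_width: 0.0598
[-9.7  0.3  6.4] [0.5851 0.0658 0.0039]
0.0 [0.654 0.665 0.672 0.677 0.682 0.686 0.688 0.691 0.693 0.696 0.699 0.702
 0.705 0.707]
0.03 [0.701 0.704 0.707]
0.1 [0.682 0.687 0.689 0.692 0.696 0.698 0.701 0.704 0.706]
0.13 [0.682 0.686 0.689 0.691 0.694 0.696 0.7   0.702 0.705 0.708 0.71 ]
```

View pics/top4.png

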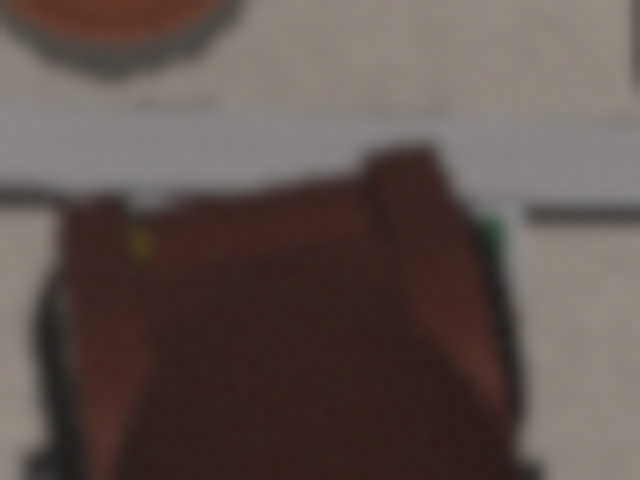

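The board is flush with the rail: there is no gap at (150,200) or at (510,212) in the crop, and the arm is stalled at about 10 N. I'll back off, rise, shut the fingers, and take a free view.

```bash
python3 -m pendant '[[[0,0,-0.03,0,0,0,0.4],[0,0,-0.06,0,0,0,0.4],[-0.1,0,-0.06,0,0,0,0],[-0.2,0,-0.06,0,0,0,-0.5],[-0.26,-0.1,-0.06,0,0,0,-1],[-0.26,-0.2,-0.06,0,0,0,-1],[-0.26,-0.3,-0.06,0,0,0,-1],[-0.26,-0.37,-0.06,0,0,0,-1]]]'; python3 g.py 0.641 -0.11 0.1 -0.008; python3 - <<'E'
from h import *
c=capture("top"); save("top5",c,190,130,200,150,4)
uv,P=cloud(c)
m=(P[:,2]>.012)&(P[:,2]<.06)&(P[:,0]>.56)&(P[:,0]<.675)&(P[:,1]>-.03)&(P[:,1]<.165)
print('board minrect',cv2.minAreaRect(P[m,:2].astype(np.float32)))
E
```

```text
time: 5.95
eef_pos: [0.5576, -0.1228, 0.1362]
ee_rot: [-2.703, 1.561, -2.713]
wrist_force: [0.9, -0.3, 0.0]
grip_width: -0.0002
t 5.95 pos [ 0.5576 -0.1228  0.1362] F [ 0.9 -0.3  0. ] q7 1.69 dist 0.092 grip -0.0
axes [[-0.01, 0.01, 1.0], [-0.0, 1.0, -0.01], [-1.0, -0.0, -0.01]]
row [0.0708, 0.0274, 0.1672, -0.001, -0.0055, 0.0026]
board minrect ((0.635245144367218, 0.06493785977363586), (0.07940947264432907, 0.13029034435749054), 0.04561260715126991)
```

View pics/top5.png

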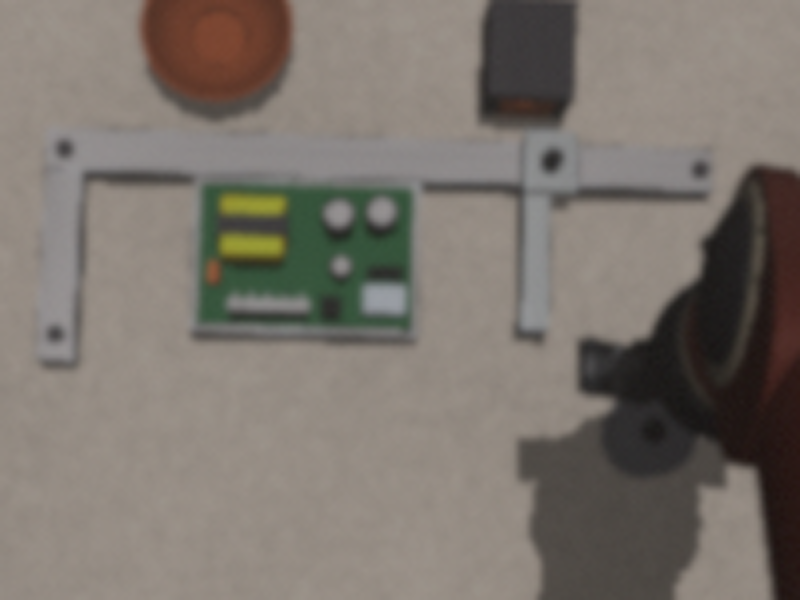

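The board lies flush and square, with its far edge from (203,180) to (413,183) in the crop and a yaw of about 0. The jaw and reel have not moved. Next I'll go down beside the jaw's outer face.

```bash
python3 -m pendant '[[[0.07,0.02,0.167,-0.001,-0.0055,0.0026,-1],[0.07,0.02,0.167,-0.001,-0.0055,0.0026,-1],[0.12,0.02,0.167,-0.001,-0.0055,0.0026,-1],[0.18,0.02,0.167,-0.001,-0.0055,0.0026,-1],[0.23,0.02,0.167,-0.001,-0.0055,0.0026,-1],[0.254,0.02,0.167,-0.001,-0.0055,0.0026,-1],[0.254,0.02,0.167,-0.001,-0.0055,0.0026,-1]]]'; python3 g.py 0.641 -0.09 0.01 -0.008
```

```text
time: 6.7
eef_pos: [0.6385, -0.1271, 0.0065]
ee_rot: [-1.829, 1.562, -1.85]
wrist_force: [-0.8, 0.6, 0.2]
grip_width: 0.0003
t 6.7 pos [ 0.6385 -0.1271  0.0065] F [-0.8  0.6  0.2] q7 1.65 dist 0.037 grip 0.0
axes [[-0.0, 0.02, 1.0], [-0.01, 1.0, -0.02], [-1.0, -0.01, -0.0]]
row [-0.0075, 0.0742, 0.0035, -0.0078, -0.0014, 0.0053]
```

```bash
python3 -m pendant '[[[-0.004,0.03,0.003,-0.008,-0.001,0.005,-1],[-0.004,0.06,0.003,-0.008,-0.001,0.005,-1],[-0.004,0.075,0.003,-0.008,-0.001,0.005,-1],[-0.004,0.09,0.003,-0.008,-0.001,0.005,-1],[-0.004,0.105,0.003,-0.008,-0.001,0.005,-1],[-0.004,0.12,0.003,-0.008,-0.001,0.005,-1],[-0.004,0.135,0.003,-0.008,-0.001,0.005,-1],[-0.004,0.15,0.003,-0.008,-0.001,0.005,-1]]]'; python3 g.py 0.641 -0.01 0.01 -0.008
```

```text
time: 7.5
eef_pos: [0.6416, -0.052, 0.008]
ee_rot: [-1.952, 1.57, -1.96]
wrist_force: [1.4, -3.9, 1.5]
grip_width: -0.0002
t 7.5 pos [ 0.6416 -0.052   0.008 ] F [ 1.4 -3.9  1.5] q7 1.57 dist 0.042 grip -0.0
axes [[-0.0, 0.01, 1.0], [-0.0, 1.0, -0.01], [-1.0, -0.0, -0.0]]
row [-0.0041, 0.0839, -0.002, -0.0001, -0.0002, 0.0006]
```

The jaw is sliding, with a force of about 3.9 N. I'll continue to just short of its final position.

```bash
python3 -m pendant '[[[0,0.015,-0.002,0,0,0,-1],[0,0.03,-0.002,0,0,0,-1],[0,0.045,-0.002,0,0,0,-1],[0,0.06,-0.002,0,0,0,-1],[0,0.075,-0.002,0,0,0,-1],[0,0.09,-0.002,0,0,0,-1],[0,0.105,-0.002,0,0,0,-1],[0,0.12,-0.002,0,0,0,-1]]]'; python3 -m pendant '[[[0,0.01,0,0,0,0,-1],[0,0.02,0,0,0,0,-1],[0,0.028,0,0,0,0,-1]]]'; python3 g.py 0.641 0.031 0.01 -0.008
```

```text
time: 8.3
eef_pos: [0.6416, 0.0058, 0.0079]
ee_rot: [-1.43, 1.566, -1.44]
wrist_force: [2.2, -6.6, 0.6]
grip_width: -0.0003
time: 8.6
eef_pos: [0.6417, 0.0173, 0.0079]
ee_rot: [-1.506, 1.563, -1.518]
wrist_force: [1.8, -5.9, 1.5]
grip_width: 0.0001
t 8.6 pos [0.6417 0.0173 0.0079] F [ 1.8 -5.9  1.5] q7 1.47 dist 0.014 grip 0.0
axes [[0.0, 0.01, 1.0], [-0.01, 1.0, -0.01], [-1.0, -0.01, 0.0]]
row [-0.0044, 0.0273, -0.0018, -0.0022, 0.0003, 0.005]
```

```bash
python3 -m pendant '[[[0,0.008,-0.002,0,0,0.004,-1],[0,0.015,-0.002,0,0,0.004,-1],[0,0.021,-0.002,0,0,0.004,-1],[0,0.026,-0.002,0,0,0.004,-1]]]'; python3 -m pendant '[[[0,0.005,0,0,0,0,-1],[0,0.01,0,0,0,0,-1]]]'; python3 -m pendant '[[[0,0.005,0,0,0,0,-1],[0,0.009,0,0,0,0,-1]]]'
```

```text
time: 9.0
eef_pos: [0.6416, 0.0281, 0.0079]
ee_rot: [-1.182, 1.566, -1.195]
wrist_force: [3.7, -5.4, 1.2]
grip_width: 0.0001
time: 9.2
eef_pos: [0.6416, 0.0301, 0.008]
ee_rot: [-1.382, 1.562, -1.397]
wrist_force: [1.7, -7.2, 2.0]
grip_width: -0.0001
time: 9.4
eef_pos: [0.6416, 0.0318, 0.008]
ee_rot: [-1.462, 1.558, -1.479]
wrist_force: [1.6, -6.6, 2.6]
grip_width: -0.0002
```

```bash
python3 -m pendant '[[[0,0.006,0,0,0,0,-1],[0,0.01,0,0,0,0,-1]]]'; python3 -m pendant '[[[0,0.006,0,0,0,0,-1],[0,0.01,0,0,0,0,-1]]]';  python3 - <<'E'
from h import *
c=capture("top"); save("top6",c,190,130,200,150,4)
E
```

```text
time: 9.6
eef_pos: [0.6416, 0.0338, 0.0081]
ee_rot: [-1.508, 1.554, -1.527]
wrist_force: [1.0, -6.7, 2.5]
grip_width: 0.0001
time: 9.8
eef_pos: [0.6416, 0.0341, 0.0082]
ee_rot: [-1.547, 1.547, -1.568]
wrist_force: [1.8, -9.8, 3.4]
grip_width: -0.0003
```

View pics/top6.png

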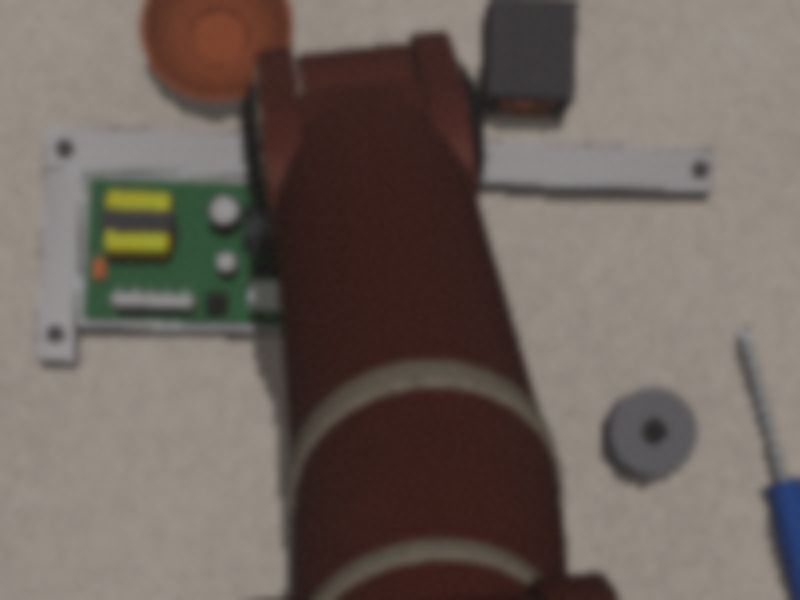

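The board's left edge now meets the side rail at (85,180) to (78,330) in the crop, and the force is rising with the arm stalled. One firm final push, then I'll retreat.

```bash
python3 -m pendant '[[[0,0.008,0,0,0,0,-1],[0,0.014,0,0,0,0,-1],[0,0.018,0,0,0,0,-1],[0,0.018,0,0,0,0,-1],[0,0.018,0,0,0,0,-1]]]'; python3 -m pendant '[[[0,-0.02,0,0,0,0,-1],[0,-0.05,0,0,0,0,-1],[0,-0.08,0,0,0,0,-1],[-0.1,-0.1,0,0,0,0,-1],[-0.2,-0.1,0,0,0,0,-1],[-0.3,-0.2,0,0,0,0,-1],[-0.35,-0.3,0,0,0,0,-1],[-0.4,-0.4,0,0,0,0,-1]]]'; python3 -m pendant '[[[0,-0.1,-0.1,0,0,0,-1],[0,-0.15,-0.15,0,0,0,-1],[0,-0.15,-0.15,0,0,0,-1],[0,-0.15,-0.15,0,0,0,-1]]]'; python3 - <<'E'
from h import *
c=capture("top"); save("top7",c,190,130,200,150,4)
uv,P=cloud(c)
m=(P[:,2]>.012)&(P[:,2]<.06)&(P[:,0]>.56)&(P[:,0]<.675)&(P[:,1]>.072)&(P[:,1]<.185)
print(P[m].min(0),P[m].max(0))
E
```

```text
time: 10.35
eef_pos: [0.6415, 0.0339, 0.0083]
ee_rot: [-1.583, 1.536, -1.609]
wrist_force: [1.5, -13.5, 3.1]
grip_width: 0.0003
time: 11.15
eef_pos: [0.6373, -0.1309, 0.2009]
ee_rot: [-1.547, 1.537, -1.57]
wrist_force: [0.2, -0.5, -1.1]
grip_width: 0.0002
time: 11.55
eef_pos: [0.5587, -0.206, 0.2035]
ee_rot: [-1.579, 1.538, -1.606]
wrist_force: [0.6, 0.6, -0.9]
grip_width: 0.0
[0.59675585 0.07235928 0.01204001] [0.67499817 0.18498543 0.05592459]
```

View pics/top7.png

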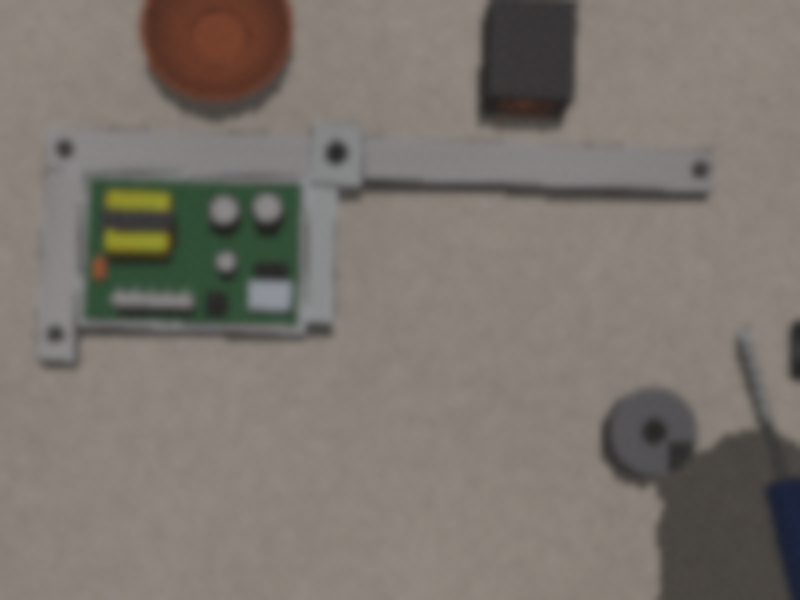

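The board sits in the corner. It touches the back rail along row 178 and the side rail at column 83, with the jaw against its right end at columns 303–335. The reel (650,433), transformer, dish and screwdriver are where they started, and the gripper is clear at z = 0.20 m. I'll check the jaw value and hand in.

```bash
python3 - <<'E'
from h import *
c=capture("top"); a=px2w(c,np.array([(549,230),(335,230),(84,230)])/4+[190,130]-.375,.025)
print('jaw shift',a[1,1]-a[0,1],'outer face from side rail',a[2,1]-a[1,1],'(want 0.146)')
print(telemetry.observe()['qvel'].round(3)); arm.job_done()
E
```

```text
jaw shift 0.1221356332970819 outer face from side rail 0.1426267940031861 (want 0.146)
[-0.027  0.01  -0.012 -0.011  0.003 -0.     0.   ]
the job is handed in; nothing more can be done
```

The board is home in the corner of the jig with the jaw closed against it, and I handed the job in at about 11.6 s. It reports no verdict, so this rests on my own checks.

I pushed the green power board with two spread fingertips. That squared it up and seated it flush on the back rail, where the arm stalled at about 10 N. I then pushed the jaw in with shut fingers until the board met the side rail, where it stalled at 13.5 N, and retreated to z = 0.20 m.

**Last checks:**
- **Board:** the final picture shows it flush on both rails, with the jaw touching its right end. I judged its squareness there by eye; it measured about 0 rad after the first push.
- **Jaw:** it moved about 122 mm from a start of about 0.05, so its value is about 0.172 (needs above 0.166).
- **Small disagreement:** the jaw's outer face measured 142.6 mm from the side rail, against the 146 mm expected. Edges in that blurred picture are only good to about 3 mm, and the firm stall supports the board being seated.
- **Bystanders:** the reel, screwdriver, transformer and dish showed no movement in the last picture. The remote, small board and bottle were outside that crop, but the arm worked nowhere near them.

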